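# Refit the slatted crumb grid under the hood of the bread box

## Robot

A 6-joint arm with a two-finger parallel gripper is mounted at the origin on a cart in front of the work surface, level with it; the furniture and walls round the work are solid. World frame = base frame: x ahead of the robot, y to its left, z up, the work surface at z = 0. Lengths are in m, angles in rad, forces in N, time in s.
With the tool pointing down it reaches from about 0.375 to 0.975 m from the base axis. Payload 3.8 kg.
Tool frame: the origin (TCP) lies on the centre line of the jaws, within the pads' length; the fingertips stand 25 mm ahead of it and the grasp point (between the pads) lies 6 mm ahead of it; z points along the fingers, y is the line along which they close (so a half turn about z gives the same grasp; the last joint's range is limited). The gripper opens to 85 mm and grips with 20 to 120 N. Pads are 22 mm wide; open, the fingers measure 114 mm over their backs; the gripper's body (76 mm by 85 mm) begins 54 mm behind the grasp point. The pads swing forward as they close: fully open they stand 13 mm farther back than shut.
Start: joints at [1.2, 0.264, 1.604, -0, 1.274, -0.037], TCP at [0.221, 0.638, 0.256] pointing down, gripper open.
Joint ranges: [-2.63, 2.63], [-0.94, 2.18], [0.31, 2.57], [-1.31, 4.45], [0, 2.66], [-2.55, 2.55]. Speed limits (rad/s): [2.57, 2.57, 3.14, 3.14, 3.14, 3.14].

## Interface

Orientations are given as a rotation vector (axis times angle).
In Python, from workcell import bot gives the robot as it stands. The module is installed in compiled form; this text tells all that it offers.
- The arm moves only by the tool play_rows, never from a script. Its argument "commands" is a list that holds one entry, the list of rows, each a list of 7 numbers: the shift along the tool's x, y, z as a fraction of full scale, then the turn, a rotation vector about the tool's x, y, z as a fraction of full scale, then the closure, from -1 (fully open) to 1 (shut). A call has 1 to 8 rows; each row is the pose to reach, as a shift and turn from the pose commanded when the call began, along the tool's axes at that moment, turning the shorter way round; what a row does not reach only later rows make up. Full scale, the value 1, is 60 cm for a shift and 180 degrees for a turn. A row lasts 1/10 s, in which the tool goes at most 50 mm and 8.59 degrees, less where a joint would pass 70% of its speed; a pose out of reach is approached as far as the arm can. A call with a number of a shift or a turn outside -1 to 1 is refused whole. A call with a gripper value outside its range is refused whole. The fingers move at their own pace and stop on an object; "force" is the grip in N (left out, the last holds). Time passes only in rows, so rows that repeat a pose let the fingers close. It gives the time, the measured TCP pose, the force, the opening and the grip force at its end, in the units of the state.
- bot.read_state(): the state, without advancing time (a new reading comes with each control period).
- bot.read_camera(name): name is "scene" or "top"; returns the picture (400x640x3 uint8, blue, green, red); there is no depth.
- bot.camera_params(name): a dict with "fov_y" (degrees; the focal length in pixels is half the picture's height over the tangent of half this angle, whatever the lens; pixels are square), "cx", "cy" (the principal point, pixels), "D" ([k1, k2, p1, p2, k3] as OpenCV has them; the pictures are not rectified), "rvec" (rotation vector, rad) and "tvec" (3), from world to camera coordinates, as OpenCV has them. Camera axes: x right, y down, z forward; pixel columns grow to the right and rows downward; lengths in m; the calibration is good to about 2 mm. A picture is of the moment at which its call begins. camera_params takes no time and is no camera call.
- bot.finish_job(): hands the job in; it is judged then, once.
The state is a dict: "time": time; "q": joint angles; "joint_vel": joint speeds; "joint_torque": joint torques, N m; "tool_pos": TCP position; "tcp_rot": TCP orientation; "wrist_force": force on the tool from outside, world axes, zero at the start; "torque": the same for the moment, N m; "width": opening from 0.0 (shut) to 1.0 (fully open); "grip_force": force on a finger pad.
Only numpy, scipy, OpenCV 4.12 (cv2) and the standard library are available. Lean on these libraries where they do the work, as an engineer would, in place of code of your own. Each camera call takes 0.05 s, during which the arm holds its last target. There are 200 camera calls.

## Task

Put the slatted grid back into the bread box. Carry it by its crosswise bar, slant its back end down through the opening and in under the hood onto the ledges, lean its front end on the front rim and let go; then take it by the upright fin at its front end, push it farther back, lower it flat onto the ledges and draw it forward until it is fully home against the front wall, its front end tucked under the front lip. Leave the mug, the pepper mill and the timer where they stand.

Things in the scene. Friction and masses are not known exactly. Their poses are not given: they have to be found in the camera images.
- bread_box: Low white box with wooden rails and rear hood, 281 x 156 x 78 mm, fixed to the worktop. Origin: centre of its underside; +x to its back (away from the robot), +y left, z up. Inner length 265 mm (x -132.5 to +132.5), inner width 140 mm. Two side ledges, 14 mm wide, tops at z = 28 mm, run the full inner length. The opening is 135 mm long (x -122.5 to +12.5) and 140 mm wide.
- hood_edge (a point): Middle of the hood's front edge, on its top face; in the box's frame (12.5, 0, 78) mm; axes as the box. The hood is 6 mm thick (underside z = 72) and covers everything from here to the back wall. The grid's back end must be at x = +117.5 to +132.5 of the box for its front end to come down behind the front lip.
- front_rim (a point): Middle of the front rim's top face; in the box's frame (-131.5, 0, 78) mm; axes as the box. The rim is 18 mm wide: the wall and a 6 mm thick lip (underside z = 72) that overhangs the wall's inner face by 10 mm, to x = -122.5. Home: grid flat on the ledges, front end touching the wall's inner face (x = -132.5), back end at x = +107.5 under the hood.
- grid_mid (a point): Slatted wooden grid, 240 x 130 x 8 mm, 0.2 to 0.45 kg, loose, starts flat on the worktop to the right of the box. This point is its centre, half-way up its thickness (centre of mass within 10 mm of it towards the front). +x towards its back end, +z up out of the face that carries bar and fin.
- grid_bar (a point): Crosswise bar on the grid's top: 10 mm thick along the grid's x, 60 mm long along its y, 32 mm high above the top face; it stands 129 mm from the back end. This point lies on its centre line, 22 mm above the grid's top face (30 mm above its underside), 10 mm below the bar's top. Grip it across x.
- grid_fin (a point): Upright fin on the grid's top near its front end: 32 mm long along the grid's x, 10 mm thick along its y, 45 mm high above the top face, centred 34 mm from the front end. This point lies in it, 31 mm above the grid's top face (39 mm above its underside), 14 mm below the fin's top. Grip it across y. There are 56 mm free between bar and fin.
- grid_back (a point): Middle of the lower edge of the grid's back end (the end that goes under the hood), 120 mm from the grid's centre along +x.
- grid_front (a point): Middle of the lower edge of the grid's front end, 120 mm from the grid's centre along -x.
- mug: White mug, 80 mm wide, 98 mm high, to the right of the grid; a bystander. Origin at its foot.
- mill: Wooden pepper mill, 58 mm wide, 170 mm high, to the right of the grid; a bystander. Origin at its foot.
- timer: Round twist timer, 60 mm wide, 42 mm high, to the left of the box; a bystander. Origin at its foot.

How it is judged:
By the outcome, as a careful person would: the job done as asked, in the order asked, and still so for the second after the job is handed in, with the robot touching nothing.
It also fails if it takes over 56 s, if anything falls off the work surface, if the arm or the gripper's body presses on something with over 40 N, if the wrist force passes 120 N, or if a joint passes its speed limit or range.

## Working session

There is one attempt and no reset: what is moved stays moved. The work goes in short steps, Python scripts to look and compute and a tool call to move; the robot and the scene stay as the last step left them, time stands still between calls to the robot, and variables do not carry over. Pictures are saved under pics/ and viewed, at most 10 in all, crops included, and the job is handed in when it is done.

Besides the shell and the picture viewer there is one more tool, called after "Call:" as name(argument=value, ...) on one line, values as JSON. play_rows: Moves the arm, as the interface text tells. Its arguments: {"type":"object","properties":{"commands":{"type":"array"},"force":{"type":"number"}},"required":["commands"]}

```bash
mkdir -p pics
cat > h.py <<'E'
import numpy as np, cv2
from scipy.spatial.transform import Rotation as R
from workcell import bot
def cam(n):
    p=bot.camera_params(n); f=200/np.tan(np.radians(p["fov_y"])/2)
    K=np.array([[f,0,p["cx"]],[0,f,p["cy"]],[0,0,1.]]); 
    return K,np.array(p["D"],float),np.array(p["rvec"],float),np.array(p["tvec"],float)
def ray(n,uv):
    K,D,r,t=cam(n); u=cv2.undistortPoints(np.array(uv,float).reshape(-1,1,2),K,D).reshape(-1,2)
    M=cv2.Rodrigues(r)[0]; return -M.T@t,(np.c_[u,np.ones(len(u))])@M
def plane(n,uv,z):
    o,d=ray(n,uv); return o+d*((z-o[2])/d[:,2])[:,None]
def proj(n,P):
    K,D,r,t=cam(n); return cv2.projectPoints(np.array(P,float).reshape(-1,1,3),r,t,K,D)[0].reshape(-1,2)
def tri(a,ua,b,ub):
    o1,d1=ray(a,ua);o2,d2=ray(b,ub);out=[]
    for x,y in zip(d1,d2):
        s=np.linalg.lstsq(np.c_[x,-y],o2-o1,rcond=None)[0]; p,q=o1+s[0]*x,o2+s[1]*y
        out.append([*((p+q)/2),np.linalg.norm(p-q)])
    return np.array(out)
E
python3 - <<'E'
from h import *
for n in("scene","top"):
    im=bot.read_camera(n); cv2.imwrite(f"pics/{n}0.png",im); o,d=ray(n,[[320,200]]); print(n,o,d,cam(n)[0][0,0])
print(bot.read_state())
E
```

```text
scene [-0.43036581 -0.61778665  0.76556081] [[ 0.68207162  0.51832613 -0.51589881]] 458.5900414695733
top [0.43092259 0.07635663 1.33559846] [[ 0.05895225 -0.02166127 -0.99807481]] 410.57552512219047
{'time': 0.1, 'q': array([ 1.20009767e+00,  2.64694420e-01,  1.60527389e+00, -2.65652804e-05,
        1.27371648e+00, -3.68748594e-02]), 'joint_vel': array([-0.00066566, -0.00221677, -0.00334306,  0.0007814 , -0.00150997,
       -0.00033468]), 'joint_torque': array([-3.09812467e-04, -5.16714656e+01, -3.68587947e+01, -1.28892007e-04,
        6.23634551e-03,  1.11416225e-05]), 'tool_pos': array([0.22093367, 0.63715054, 0.25505561]), 'tcp_rot': array([-0.52185923, -3.09753983,  0.00322597]), 'wrist_force': array([0.41625851, 0.61461143, 0.6348351 ]), 'torque': array([-0.00641274, -0.03732703, -0.05234417]), 'grip_force': 0.0, 'width': 1.0026947260625267}
```

View pics/scene0.png

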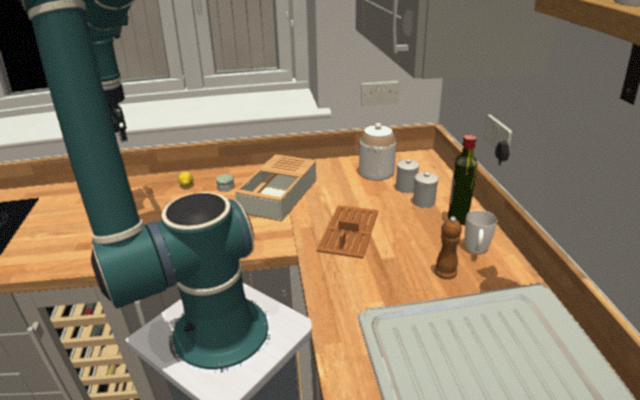

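View pics/top0.png

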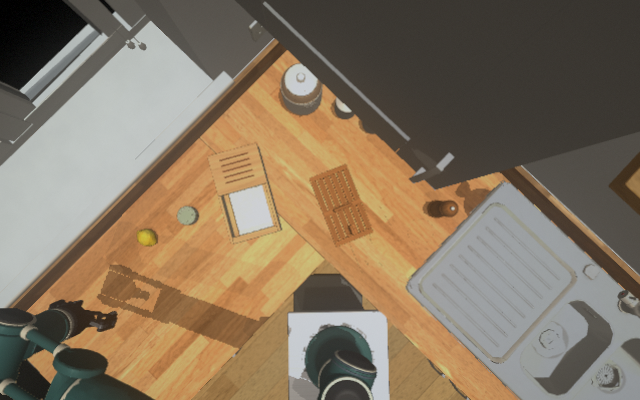

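The scene view shows the box at about (277,186) and the grid at (349,231). In the top view they are at (245,193) and (341,205), with the mill and mug to the grid's right and the timer at (187,215). I'll enlarge both views.

Run:
```python
import cv2
a=cv2.imread("pics/top0.png")[138:252,205:380]; cv2.imwrite("pics/tc.png",cv2.resize(a,None,fx=4.5,fy=4.5,interpolation=cv2.INTER_CUBIC))
a=cv2.imread("pics/scene0.png")[150:262,230:385]; cv2.imwrite("pics/sc.png",cv2.resize(a,None,fx=5,fy=5,interpolation=cv2.INTER_CUBIC))
```

```text
(no output)
```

View pics/tc.png

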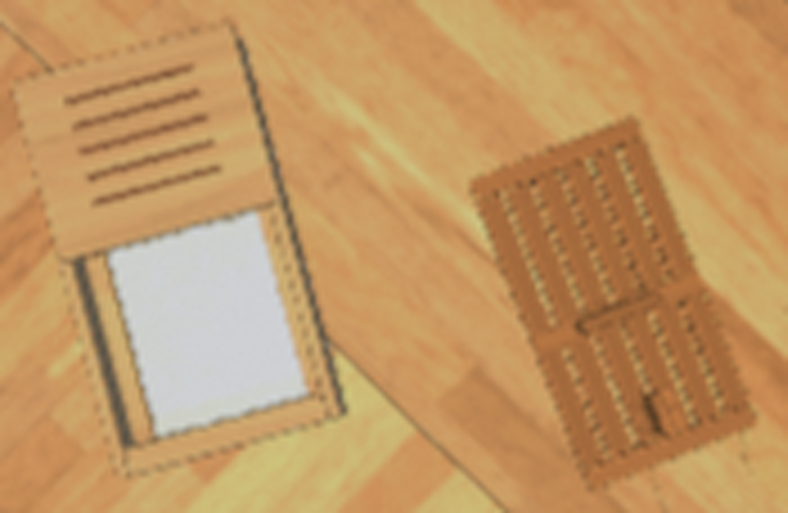

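View pics/sc.png

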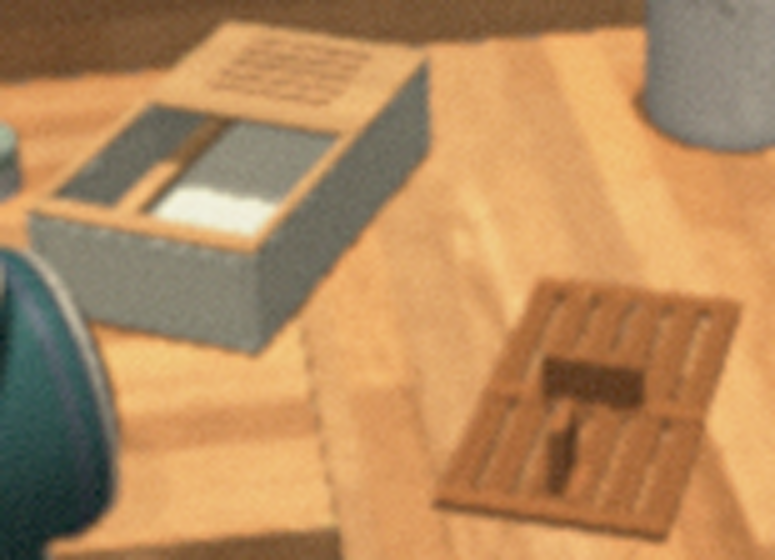

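Crop pixels that matter: in the top crop the box corners are (13,80), (237,20), (343,410), (127,475) and the grid corners are (473,187), (633,118), (753,423), (592,489). The bar's top runs from (580,328) to (657,297). I matched the same corners in the scene crop and will triangulate them.

Run:
```python
from h import *
T=lambda a:(np.array(a,float)+.5)/4.5-.5+[205,138]
S=lambda a:(np.array(a,float)+.5)/5-.5+[230,150]
np.set_printoptions(precision=4,suppress=True)
bt=T([(13,80),(237,20),(343,410),(127,475)]); bs=S([(228,22),(427,60),(260,248),(33,210)])
gt=T([(473,187),(633,118),(753,423),(592,489)]); gs=S([(540,280),(742,300),(663,528),(437,495)])
print("box",tri("top",bt,"scene",bs)); print("grid",tri("top",gt,"scene",gs))
kt=T([(580,325),(657,294)]); ks=S([(545,358),(643,370)])
print("bar",tri("top",kt,"scene",ks))
def fit(P,L,W,z):
    b,lft=(P[0]+P[1])/2,(P[0]+P[3])/2; f=(P[2]+P[3])/2; r=(P[1]+P[2])/2
    print(z,"c",P.mean(0)[:2],"yaw",np.degrees(np.arctan2(*(b-f)[1::-1])),"yawW",np.degrees(np.arctan2(*(lft-r)[1::-1]))-90,"L,W",np.linalg.norm(b-f),np.linalg.norm(lft-r))
fit(plane("top",bt,.078),0,0,.078);fit(plane("scene",bs,.078),0,0,.078)
fit(plane("top",gt,.008),0,0,.008);fit(plane("scene",gs,.008),0,0,.008)
print("bar z.04",plane("top",kt,.04),plane("scene",ks,.04))
```

```text
box [[0.6487 0.3944 0.0742 0.0017]
 [0.687  0.2435 0.07   0.0076]
 [0.4197 0.17   0.0773 0.0009]
 [0.3783 0.3169 0.0754 0.0006]]
grid [[ 0.578   0.0797  0.0056  0.0001]
 [ 0.6265 -0.0377  0.0069  0.0014]
 [ 0.4046 -0.1188  0.0079  0.0011]
 [ 0.3595 -0.0021  0.0081  0.0008]]
bar [[ 0.4759  0.0057  0.0308  0.0001]
 [ 0.4965 -0.0487  0.0318  0.0013]]
0.078 c [0.5335 0.2798] yaw 15.109597565864952 yawW 15.011241207674217 L,W 0.2790107331283758 0.1550991974703028
0.078 c [0.5271 0.277 ] yaw 15.48689917351916 yawW 13.786959793111379 L,W 0.269489755725655 0.1531300999289008
0.008 c [ 0.4918 -0.0193] yaw 20.29458344440675 yawW 21.80378886961678 L,W 0.23465371096828438 0.1255867172524177
0.008 c [ 0.4913 -0.0208] yaw 20.170150602047844 yawW 22.291001447552816 L,W 0.23204969628135827 0.126086981192914
bar z.04 [[ 0.4756  0.0062  0.04  ]
 [ 0.4965 -0.0484  0.04  ]] [[ 0.4646 -0.002   0.04  ]
 [ 0.4856 -0.0546  0.04  ]]
```

```bash
cat >> h.py <<'E'
np.set_printoptions(precision=4,suppress=True)
BC=np.array([.5335,.2798,0.]); BY=15.1
def Rz(d): return R.from_euler('z',d,degrees=True)
S_=1
def grid2tool(s,kind):   # columns = tool axes in grid frame
    y=np.array([1,0,0.])*s if kind=="bar" else np.array([0,1.,0])*s
    z=np.array([0,0,-1.]); return R.from_matrix(np.c_[np.cross(y,z),y,z])
def row(p,Rt):
    s=bot.read_state(); R0=R.from_rotvec(s["tcp_rot"])
    return np.r_[R0.inv().apply(np.array(p)-s["tool_pos"])/.6,(R0.inv()*Rt).as_rotvec()/np.pi].round(4)
def boxgrid(xb,zb,pitch,off=(-.009,0,.032),yaw=BY,c=BC,s=1,kind="bar"):
    """TCP pose for grid whose back lower edge is at (xb,0,zb) m in box, pitch deg (back down)"""
    Rg=Rz(yaw)*R.from_euler('y',pitch,degrees=True)
    mid=c+Rz(yaw).apply([xb,0,zb])-Rg.apply([.12,0,-.004])
    return mid+Rg.apply(off),Rg*grid2tool(s,kind)
E
python3 - <<'E'
from h import *
s=bot.read_state();print(R.from_rotvec(s["tcp_rot"]).as_matrix())
for sg in(1,-1): print(sg,row([.484,-.0225,.16],Rz(21)*grid2tool(sg,"bar")))
E
```

```text
[[-0.9448  0.3276 -0.0007]
 [ 0.3277  0.9448 -0.002 ]
 [ 0.0001 -0.0021 -1.    ]]
1 [-0.7745 -0.8947  0.1603 -0.0006  0.0003  0.2771]
-1 [-0.7745 -0.8947  0.1603 -0.0003 -0.0008 -0.7229]
```

Call:
play_rows(commands=[[[-0.775,-0.895,0.0,0,0,0.277,-0.4],[-0.775,-0.895,0.0,0,0,0.277,-0.4],[-0.775,-0.895,0.0,0,0,0.277,-0.4],[-0.775,-0.895,0.0,0,0,0.277,-0.4],[-0.775,-0.895,0.0,0,0,0.277,-0.4],[-0.775,-0.895,0.0,0,0,0.277,-0.4],[-0.775,-0.895,0.0,0,0,0.277,-0.4],[-0.775,-0.895,0.0,0,0,0.277,-0.4]]], force=80)

```text
time: 0.9
tool_pos: [0.3694, 0.2642, 0.2559]
tcp_rot: [1.778, 2.59, -0.0]
wrist_force: [1.2, 1.0, 0.0]
width: 0.698
grip_force: 0.0
```

Run:
```python
from h import *
print(bot.read_state()["tool_pos"],bot.read_state()["time"],row([.484,-.0225,.13],Rz(21)*grid2tool(1,"bar")))
```

```text
[0.3694 0.2642 0.2559] 0.9 [-0.5145  0.0066  0.21   -0.0001  0.0001  0.0002]
```

Call:
play_rows(commands=[[[-0.5145,0.0066,0.21,0,0,0,-0.4],[-0.5145,0.0066,0.21,0,0,0,-0.4],[-0.5145,0.0066,0.21,0,0,0,-0.4],[-0.5145,0.0066,0.21,0,0,0,-0.4],[-0.5145,0.0066,0.21,0,0,0,-0.4],[-0.5145,0.0066,0.21,0,0,0,-0.4],[-0.5145,0.0066,0.21,0,0,0,-0.4],[-0.5145,0.0066,0.21,0,0,0,-0.4]]])

```text
time: 1.7
tool_pos: [0.4833, -0.0236, 0.128]
tcp_rot: [-1.783, -2.583, 0.004]
wrist_force: [-0.8, 0.8, 0.1]
width: 0.699
grip_force: 0.0
```

Run:
```python
from h import *
print(bot.read_state()["tool_pos"],bot.read_state()["time"],row([.484,-.0225,.13],Rz(21)*grid2tool(1,"bar")))
a=bot.read_camera("scene")[180:270,300:400]; a=cv2.resize(a,None,fx=6,fy=6,interpolation=cv2.INTER_CUBIC); cv2.imwrite("pics/g1.png",a)
```

```text
[ 0.4833 -0.0236  0.128 ] 1.7 [ 0.0012  0.0018 -0.0033 -0.0011 -0.0002 -0.0013]
```

View pics/g1.png

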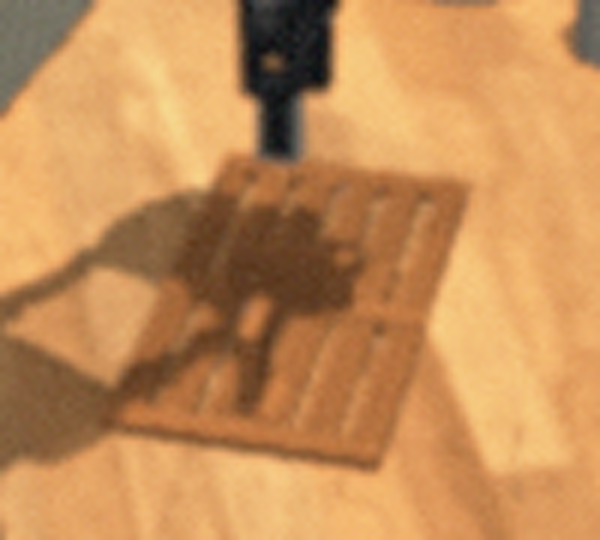

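The gripper stands over the grid at about (280,150) in the crop, and the bar lies in its shadow near (295,255). That agrees with the prediction of (0.483,-0.0235), so I'll descend and grip.

Call:
play_rows(commands=[[[0.001,0.001,0.08,-0.001,0,-0.001,-0.4],[0.001,0.001,0.15,-0.001,0,-0.001,-0.4],[0.001,0.001,0.152,-0.001,0,-0.001,-0.4],[0.001,0.001,0.152,-0.001,0,-0.001,-0.4],[0.001,0.001,0.152,-0.001,0,-0.001,1],[0.001,0.001,0.152,-0.001,0,-0.001,1],[0.001,0.001,0.152,-0.001,0,-0.001,1],[0.001,0.001,0.152,-0.001,0,-0.001,1]]], force=80)

```text
time: 2.55
tool_pos: [0.4855, -0.0198, 0.041]
tcp_rot: [1.773, 2.589, 0.006]
wrist_force: [-2.7, -0.2, 10.4]
width: 0.103
grip_force: 80.0
```

Call:
play_rows(commands=[[[0,0,0,0,0,0,1],[0,0,0,0,0,0,1],[0,0,0,0,0,0,1],[0,0,0,0,0,0,1]]])

```text
time: 2.95
tool_pos: [0.4855, -0.0198, 0.041]
tcp_rot: [1.773, 2.589, 0.006]
wrist_force: [-2.1, 0.4, 7.6]
width: 0.098
grip_force: 79.9
```

Run:
```python
from h import *
s=bot.read_state();print(s["tool_pos"],s["time"],s["width"],s["grip_force"],R.from_rotvec(s["tcp_rot"]).as_matrix())
```

```text
[ 0.4855 -0.0198  0.041 ] 2.95 0.09779806872654188 79.92432117462158 [[-0.3612  0.9325  0.0053]
 [ 0.9325  0.3612  0.001 ]
 [-0.001   0.0054 -1.    ]]
```

Call:
play_rows(commands=[[[0,0,-0.05,0,0,0,1],[0,0,-0.1,0,0,0,1],[0,0,-0.16,0,0,0,1],[0,0,-0.22,0,0,0,1],[0,0,-0.28,0,0,0,1],[0,0,-0.28,0,0,0,1],[0,0,-0.28,0,0,0,1]]])

```text
time: 3.65
tool_pos: [0.4841, -0.02, 0.2081]
tcp_rot: [1.773, 2.589, 0.006]
wrist_force: [0.4, -0.5, -2.5]
width: 0.097
grip_force: 78.6
```

Run:
```python
from h import *
s=bot.read_state();print(s["tool_pos"],s["time"],s["width"],s["wrist_force"],s["torque"])
p,Rt=boxgrid(-.03,.14,15,off=(-.009,0,.037)); print(p,row(p,Rt))
```

```text
[ 0.4841 -0.02    0.2081] 3.65 0.09690656871569463 [ 0.3667 -0.4727 -2.5211] [-0.0177  0.0612  0.0077]
[0.3945 0.2423 0.213 ] [ 0.4615  0.0187 -0.0086  0.085   0.0047  0.0336]
```

Call:
play_rows(commands=[[[0.06,0.002,-0.01,0.012,0,0.005,1],[0.12,0.005,-0.01,0.025,0.001,0.01,1],[0.18,0.008,-0.01,0.038,0.002,0.015,1],[0.24,0.01,-0.01,0.05,0.003,0.02,1],[0.3,0.012,-0.01,0.06,0.003,0.025,1],[0.36,0.014,-0.01,0.07,0.004,0.03,1],[0.42,0.016,-0.01,0.08,0.004,0.034,1],[0.4615,0.0187,-0.0086,0.085,0.0047,0.0336,1]]])

```text
time: 4.45
tool_pos: [0.3919, 0.2436, 0.2097]
tcp_rot: [-1.799, -2.351, 0.318]
wrist_force: [0.9, -0.4, -1.9]
width: 0.099
grip_force: 78.6
```

Call:
play_rows(commands=[[[0,0,0,0,0,0,1],[0,0,0,0,0,0,1],[0,0,0,0,0,0,1]]])

```text
time: 4.75
tool_pos: [0.3935, 0.2413, 0.211]
tcp_rot: [-1.802, -2.352, 0.315]
wrist_force: [0.3, -0.2, -1.7]
width: 0.098
grip_force: 78.6
```

Run:
```python
from h import *
s=bot.read_state();print(s["tool_pos"],s["time"],s["width"],s["wrist_force"],s["torque"])
p,Rt=boxgrid(-.03,.14,15,off=(-.009,0,.037)); print(p,row(p,Rt))
t=bot.read_camera("top");c=bot.read_camera("scene")
cv2.imwrite("pics/t2.png",t);cv2.imwrite("pics/s2.png",c)
a=cv2.resize(t[135:290,190:310],None,fx=3.8,fy=3.8,interpolation=cv2.INTER_CUBIC);b=cv2.resize(c[120:275,220:320],None,fx=3.4,fy=3.8,interpolation=cv2.INTER_CUBIC)
print(a.shape,b.shape);cv2.imwrite("pics/v2.png",np.hstack([a,b]))
```

```text
[0.3935 0.2413 0.211 ] 4.75 0.09821714735409436 [ 0.3286 -0.2359 -1.6912] [ 0.0847 -0.2602  0.0325]
[0.3945 0.2423 0.213 ] [ 0.0012  0.0011 -0.0038 -0.0015  0.     -0.0001]
(589, 456, 3) (589, 340, 3)
```

View pics/v2.png

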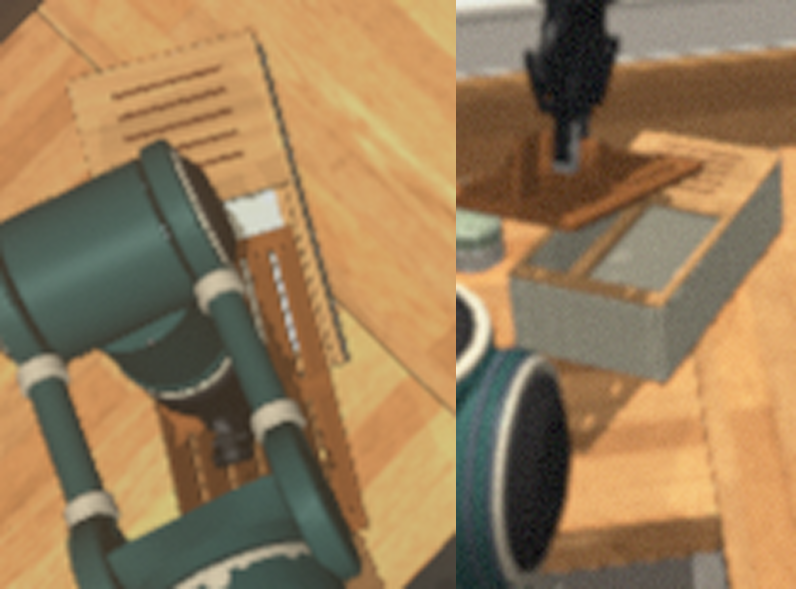

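The top part shows the grid's right edge from its back corner (287,227) to its front corner (368,525). The scene part shows the same corners at (705,165) and (568,222). I'll compare these with the pose predicted from the tool.

Run:
```python
from h import *
tp=np.array([[265.4,194.6],[286.7,273.1]]);sc=np.array([[293.1,163.3],[252.9,178.2]])
m=tri("top",tp,"scene",sc); print(m)
s=bot.read_state(); Rg=R.from_rotvec(s["tcp_rot"])*grid2tool(1,"bar").inv()
mid=s["tool_pos"]-Rg.apply([-.009,0,.037]); P=mid+Rg.apply([[.12,-.065,.004],[-.12,-.065,.004]])
print(P,proj("top",P),proj("scene",P))
print("inbox",Rz(-BY).apply(m[:,:3]-BC),Rz(-BY).apply(P-BC))
```

```text
[[0.5213 0.2074 0.142  0.0044]
 [0.2981 0.1481 0.2083 0.0054]]
[[0.5227 0.2086 0.1461]
 [0.299  0.1485 0.2089]] [[265.395  193.5173]
 [285.7997 273.4967]] [[292.2954 161.8516]
 [254.0423 177.8447]]
inbox [[-0.0307 -0.0667  0.142 ]
 [-0.2616 -0.0659  0.2083]] [[-0.029  -0.0659  0.1461]
 [-0.2606 -0.0657  0.2089]]
```

Run:
```python
from h import *
for w in [(-.03,.11,15),(-.02,.08,15),(-.01,.056,15),(-.01,.056,15)]:
    p,Rt=boxgrid(*w,off=(-.009,.001,.038)); print(w,row(p,Rt).tolist())
```

```text
(-0.03, 0.11, 15) [0.003, 0.0137, 0.0443, -0.001, -0.0002, -0.0003]
(-0.02, 0.08, 15) [0.003, 0.0429, 0.0881, -0.001, -0.0002, -0.0003]
(-0.01, 0.056, 15) [0.003, 0.0695, 0.1224, -0.001, -0.0002, -0.0003]
(-0.01, 0.056, 15) [0.003, 0.0695, 0.1224, -0.001, -0.0002, -0.0003]
```

Call:
play_rows(commands=[[[0.003,0.007,0.022,-0.001,0,0,1],[0.003,0.0137,0.0443,-0.001,0,0,1],[0.003,0.028,0.066,-0.001,0,0,1],[0.003,0.043,0.088,-0.001,0,0,1],[0.003,0.056,0.105,-0.001,0,0,1],[0.003,0.0695,0.1224,-0.001,0,0,1],[0.003,0.0695,0.1224,-0.001,0,0,1],[0.003,0.0695,0.1224,-0.001,0,0,1]]])

```text
time: 5.65
tool_pos: [0.4139, 0.2496, 0.1301]
tcp_rot: [-1.803, -2.355, 0.31]
wrist_force: [-0.5, -0.2, -1.8]
width: 0.099
grip_force: 78.5
```

Run:
```python
from h import *
s=bot.read_state(); Rg=R.from_rotvec(s["tcp_rot"])*grid2tool(1,"bar").inv()
mid=s["tool_pos"]-Rg.apply([-.009,0.001,.038]); print("inbox",Rz(-BY).apply(mid+Rg.apply([[.12,0,-.004],[-.12,0,-.004]])-BC),s["time"],(Rz(-BY)*Rg).as_euler('zyx',degrees=True))
for w in [(.02,.05,15),(.05,.044,14.5),(.075,.039,14),(.097,.034,13.2),(.1,.0305,12.4)]:
    p,Rt=boxgrid(*w,off=(-.009,.001,.038)); print(w,row(p,Rt).tolist())
c=bot.read_camera("scene");cv2.imwrite("pics/s3.png",cv2.resize(c[120:275,220:330],None,fx=3.8,fy=3.8,interpolation=cv2.INTER_CUBIC))
```

```text
inbox [[-0.0096  0.001   0.0561]
 [-0.2414  0.001   0.1183]] 5.65 [ 0.003  15.0223  0.0387]
(0.02, 0.05, 15) [-0.0017, 0.0503, -0.0029, -0.0001, -0.0002, 0.0001]
(0.05, 0.044, 14.5) [-0.0017, 0.1006, -0.0043, -0.0029, -0.0002, 0.0001]
(0.075, 0.039, 14) [-0.0017, 0.1424, -0.0052, -0.0057, -0.0002, 0.0001]
(0.097, 0.034, 13.2) [-0.0017, 0.1791, -0.0036, -0.0101, -0.0002, 0.0001]
(0.1, 0.0305, 12.4) [-0.0017, 0.1845, 0.0038, -0.0146, -0.0002, 0.0001]
```

View pics/s3.png

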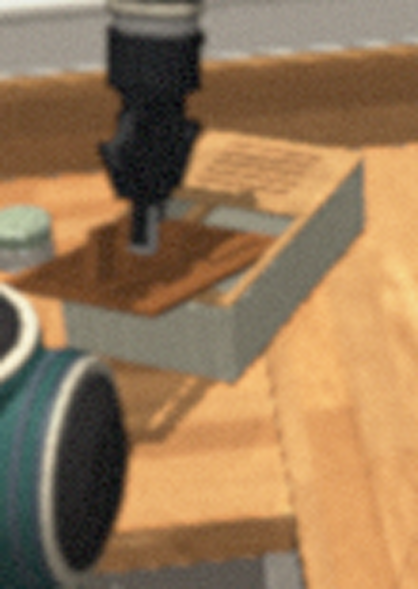

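The back end is in the opening at about (270,235), ahead of the hood edge, and the right edge lies inside the rail. I'll slide it in.

Call:
play_rows(commands=[[[-0.001,0.025,-0.002,0,0,0,1],[-0.001,0.05,-0.003,0,0,0,1],[-0.001,0.076,-0.004,-0.0015,0,0,1],[-0.001,0.1,-0.004,-0.003,0,0,1],[-0.001,0.12,-0.005,-0.0045,0,0,1],[-0.001,0.142,-0.005,-0.006,0,0,1],[-0.001,0.142,-0.005,-0.006,0,0,1]]])

```text
time: 6.4
tool_pos: [0.4959, 0.2712, 0.1108]
tcp_rot: [-1.813, -2.366, 0.286]
wrist_force: [0.4, 1.0, -2.6]
width: 0.098
grip_force: 78.6
```

Run:
```python
from h import *
s=bot.read_state(); Rg=R.from_rotvec(s["tcp_rot"])*grid2tool(1,"bar").inv()
mid=s["tool_pos"]-Rg.apply([-.009,0.001,.038]); print("inbox",Rz(-BY).apply(mid+Rg.apply([[.12,0,-.004],[-.12,0,-.004]])-BC),s["time"],(Rz(-BY)*Rg).as_euler('zyx',degrees=True),s["wrist_force"])
for w in [(.097,.034,13.2),(.1,.0305,12.4),(.1,.0285,12.1)]:
    p,Rt=boxgrid(*w,off=(-.009,.001,.038)); print(w,row(p,Rt).tolist())
```

```text
inbox [[ 0.0767  0.0005  0.0392]
 [-0.1564  0.0005  0.0966]] 6.4 [-0.0163 13.8187  0.0648] [ 0.4381  0.9808 -2.6351]
(0.097, 0.034, 13.2) [-0.0008, 0.0342, 0.0027, -0.0034, -0.0003, -0.0]
(0.1, 0.0305, 12.4) [-0.0008, 0.0395, 0.0102, -0.0079, -0.0003, -0.0]
(0.1, 0.0285, 12.1) [-0.0008, 0.04, 0.0146, -0.0095, -0.0003, -0.0]
```

Call:
play_rows(commands=[[[-0.0005,0.017,0.001,-0.002,0,0,1],[-0.0005,0.034,0.003,-0.0035,0,0,1],[-0.0005,0.037,0.006,-0.006,0,0,1],[-0.0005,0.0395,0.01,-0.008,0,0,1],[-0.0005,0.04,0.0125,-0.009,0,0,1],[-0.0005,0.04,0.0146,-0.0095,0,0,1],[-0.0005,0.04,0.0146,-0.0095,0,0,1]]])

```text
time: 7.1
tool_pos: [0.5146, 0.2761, 0.0972]
tcp_rot: [-1.825, -2.383, 0.252]
wrist_force: [-0.8, 2.2, -2.5]
width: 0.099
grip_force: 78.7
```

Run:
```python
from h import *
s=bot.read_state(); Rg=R.from_rotvec(s["tcp_rot"])*grid2tool(1,"bar").inv()
mid=s["tool_pos"]-Rg.apply([-.009,0.001,.038]); print("inbox",Rz(-BY).apply(mid+Rg.apply([[.12,0,-.004],[-.12,0,-.004]])-BC),s["time"],(Rz(-BY)*Rg).as_euler('zyx',degrees=True),s["wrist_force"],s["torque"])
c=bot.read_camera("scene");cv2.imwrite("pics/s4.png",cv2.resize(c[130:250,220:330],None,fx=5,fy=5,interpolation=cv2.INTER_CUBIC))
```

```text
inbox [[ 0.0981  0.0004  0.029 ]
 [-0.1365  0.0003  0.0795]] 7.1 [ 0.0047 12.147   0.0654] [-0.8098  2.2074 -2.549 ] [ 0.4244 -0.1002 -0.2596]
```

View pics/s4.png

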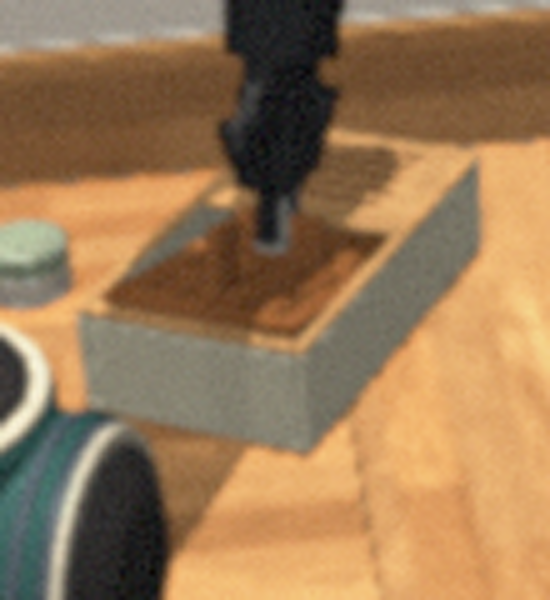

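The grid is in. Its front edge runs from (105,300) to (290,335) in the crop, near the front rim. I'll check that position numerically.

Run:
```python
from h import *
uv=(np.array([[105,300],[290,335]])+.5)/5-.5+[220,130]
for z in(.078,.084): print(z,Rz(-BY).apply(plane("scene",uv,z)-BC))
uv=(np.array([[80,315],[303,352]])+.5)/5-.5+[220,130]; print("rim outer corners",Rz(-BY).apply(plane("scene",uv,.078)-BC))
q=bot.read_camera("scene"); print((proj("scene",BC+Rz(BY).apply([[-.1365,.065,.087],[-.1365,-.065,.087],[-.1365,.065,.0795],[-.1365,-.065,.0795],[-.1405,.078,.078],[-.1405,-.078,.078]]))-[220,130])*5)
```

```text
0.078 [[-0.1287  0.0667  0.078 ]
 [-0.1296 -0.0596  0.078 ]]
0.084 [[-0.1378  0.0607  0.084 ]
 [-0.1387 -0.0645  0.084 ]]
rim outer corners [[-0.1498  0.072   0.078 ]
 [-0.1448 -0.0754  0.078 ]]
[[ 97.3563 291.5855]
 [290.0622 326.9682]
 [ 98.7462 302.3078]
 [290.9638 337.9562]
 [ 77.2329 304.1057]
 [308.1729 347.1738]]
```

The relative position checks out: front end on the rim about 1 mm up, back end about 1 mm over the ledges. I'll ease it down, release, and withdraw along the tool axis.

Call:
play_rows(commands=[[[0,0,0.0015,0,0,0,1],[0,0,0.0025,0,0,0,1],[0,0,0.0025,0,0,0,0.4],[0,0,0.0025,0,0,0,0.4],[0,0,0.0025,0,0,0,0.4],[0,0,-0.03,0,0,0,0.4],[0,0,-0.08,0,0,0,0.4],[0,0,-0.16,0,0,0,0]]])

```text
time: 8.0
tool_pos: [0.532, 0.2797, 0.1884]
tcp_rot: [-1.822, -2.38, 0.264]
wrist_force: [0.4, 1.0, 0.6]
width: 0.455
grip_force: 0.0
```

Run:
```python
from h import *
s=bot.read_state(); print(s["time"],s["tool_pos"],s["q"],s["width"],s["wrist_force"])
for sg in(1,-1):
    p,Rt=boxgrid(.098,.028,12.1,off=(-.086,.0,.041+.09),s=sg,kind="fin"); print(p,row(p,Rt).tolist())
c=bot.read_camera("scene");t=bot.read_camera("top");cv2.imwrite("pics/s5.png",np.hstack([cv2.resize(c[140:240,225:325],None,fx=4,fy=5,interpolation=cv2.INTER_CUBIC),cv2.resize(t[140:240,200:300],None,fx=4,fy=5,interpolation=cv2.INTER_CUBIC)]))
```

```text
8.0 [0.532  0.2797 0.1884] [0.4243 0.3078 1.6913 0.0348 1.3601 0.1496] 0.4547625767248529 [0.3717 0.9982 0.5691]
[0.461  0.2602 0.2032] [-0.0005, -0.1253, 0.0028, -0.0024, -0.002, -0.5]
[0.461  0.2602 0.2032] [-0.0005, -0.1253, 0.0028, -0.002, 0.0024, 0.5]
```

View pics/s5.png

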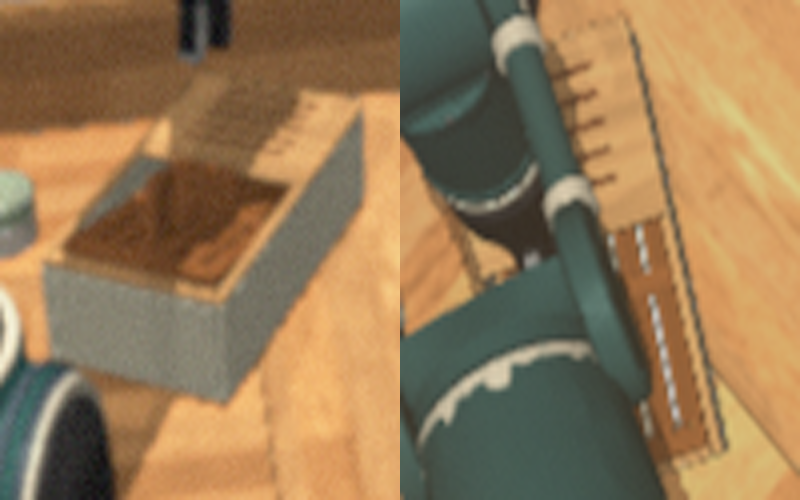

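The grid leans with its front end on the rim (scene crop: front edge from (65,258) to (215,290)) and sits within the rails (top crop: right edge ending at (715,450)). Next I'll turn the tool over the fin.

Call:
play_rows(commands=[[[0,-0.06,-0.01,0,0,-0.04,-0.4],[0,-0.125,-0.01,-0.001,-0.001,-0.088,-0.4],[0,-0.125,0,-0.001,-0.001,-0.136,-0.4],[0,-0.125,0,-0.001,-0.001,-0.183,-0.4],[0,-0.125,0,-0.001,-0.001,-0.231,-0.4],[0,-0.125,0,-0.001,-0.001,-0.279,-0.4],[0,-0.125,0,-0.002,-0.002,-0.327,-0.4],[0,-0.125,0,-0.002,-0.002,-0.374,-0.4]]], force=100)

```text
time: 8.9
tool_pos: [0.4635, 0.2617, 0.2065]
tcp_rot: [-0.185, -2.941, 0.099]
wrist_force: [0.3, -0.3, -0.3]
width: 0.699
grip_force: 0.0
```

Run:
```python
from h import *
s=bot.read_state(); print(s["time"],s["tool_pos"],s["q"],s["width"],s["wrist_force"])
p,Rt=boxgrid(.098,.028,12.1,off=(-.086,.0,.041+.06),s=1,kind="fin"); print(p,row(p,Rt).tolist())
```

```text
8.9 [0.4635 0.2617 0.2065] [ 0.4457  0.1575  1.8387  0.0364  1.3466 -1.011 ] 0.6993387341384715 [ 0.3392 -0.2694 -0.2811]
[0.4549 0.2586 0.1738] [0.0031, -0.0026, 0.0564, 0.0, 0.0023, -0.124]
```

Call:
play_rows(commands=[[[0.003,-0.002,0.01,0,0.001,-0.045,-0.4],[0.003,-0.0026,0.02,0,0.002,-0.09,-0.4],[0.003,-0.0026,0.04,0,0.0023,-0.124,-0.4],[0.003,-0.0026,0.0564,0,0.0023,-0.124,-0.4],[0.003,-0.0026,0.0564,0,0.0023,-0.124,-0.4],[0.003,-0.0026,0.0564,0,0.0023,-0.124,-0.4]]])

```text
time: 9.5
tool_pos: [0.4549, 0.2588, 0.1739]
tcp_rot: [0.374, -2.907, 0.042]
wrist_force: [-0.5, -0.9, 0.5]
width: 0.7
grip_force: 0.0
```

Run:
```python
from h import *
s=bot.read_state(); print(s["time"],s["tool_pos"],s["q"],s["width"],s["wrist_force"])
for d in(.02,0.002):
    p,Rt=boxgrid(.098,.028,12.1,off=(-.086,.0,.041+d),s=1,kind="fin"); print(p,row(p,Rt).tolist())
c=bot.read_camera("scene");cv2.imwrite("pics/s6.png",cv2.resize(c[150:230,225:325],None,fx=7,fy=7,interpolation=cv2.INTER_CUBIC))
```

```text
9.5 [0.4549 0.2588 0.1739] [ 0.4458  0.1751  1.8835  0.0401  1.2915 -1.3957] 0.7001829155147231 [-0.4555 -0.923   0.5075]
[0.4468 0.2564 0.1347] [-0.0, -0.0003, 0.0667, 0.0001, -0.0002, -0.0025]
[0.4432 0.2554 0.1171] [-0.0, -0.0003, 0.0967, 0.0001, -0.0002, -0.0025]
```

View pics/s6.png

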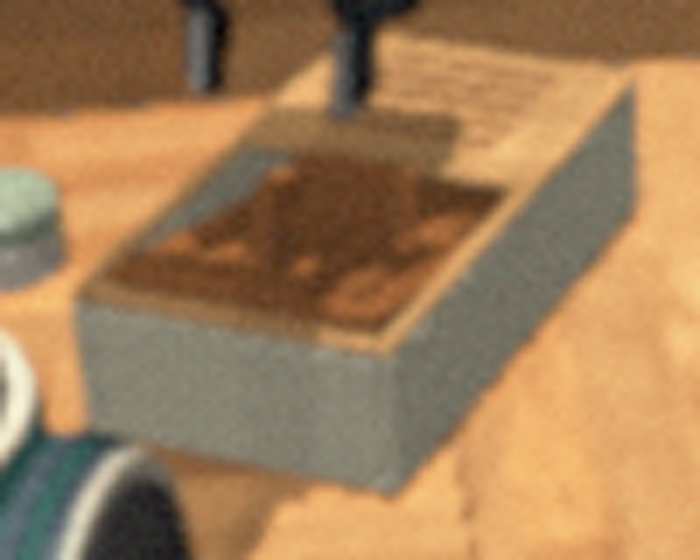

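The fingers at (205,60) and (350,90) straddle the fin, whose top is near (265,180). The front end is still on the rim. I'll check the fin's projection before going down.

Run:
```python
from h import *
for xb in(.093,.098,.103):
    p,_=boxgrid(xb,.028,12.1,off=(-.086,.0,.049)); print((proj("scene",[p])-[225,150])*7)
```

```text
[[268.8878 176.8375]]
[[274.2311 171.6681]]
[[279.5445 166.5283]]
```

Call:
play_rows(commands=[[[0,0,0.03,0,0,-0.002,-0.4],[0,0,0.06,0,0,-0.002,-0.4],[0,0,0.08,0,0,-0.002,-0.4],[0,0,0.093,0,0,-0.002,-0.4],[0,0,0.096,0,0,-0.002,-0.4],[0,0,0.096,0,0,-0.002,-0.4]]])

```text
time: 10.15
tool_pos: [0.4436, 0.2559, 0.118]
tcp_rot: [0.385, -2.907, 0.04]
wrist_force: [-0.9, -0.1, 0.8]
width: 0.705
grip_force: 0.0
```

Run:
```python
from h import *
s=bot.read_state(); print(s["time"],s["tool_pos"],s["width"],s["wrist_force"])
p,Rt=boxgrid(.098,.028,12.1,off=(-.086,.0,.042),s=1,kind="fin"); print(p,row(p,Rt).tolist())
```

```text
10.15 [0.4436 0.2559 0.118 ] 0.7048236958739634 [-0.9371 -0.1308  0.7887]
[0.443  0.2554 0.1162] [0.0006, -0.0006, 0.0032, 0.0002, 0.0001, 0.0]
```

Call:
play_rows(commands=[[[0.0006,-0.0006,0.003,0,0,0,1],[0.0006,-0.0006,0.003,0,0,0,1],[0.0006,-0.0006,0.003,0,0,0,1],[0.0006,-0.0006,0.003,0,0,0,1],[0.0006,-0.0006,0.003,0,0,0,1],[0.0006,-0.0006,0.003,0,0,0,1],[0.0006,-0.0006,0.003,0,0,0,1],[0.0006,-0.0006,0.003,0,0,0,1]]], force=100)

```text
time: 10.95
tool_pos: [0.4432, 0.2554, 0.1166]
tcp_rot: [0.385, -2.907, 0.04]
wrist_force: [0.3, -1.0, 4.9]
width: 0.098
grip_force: 97.5
```

Run:
```python
from h import *
s=bot.read_state(); print(s["time"],s["tool_pos"],s["width"],s["wrist_force"],s["torque"])
Rt0=R.from_rotvec(s["tcp_rot"])
# tool offset so the present tool pose <-> xb=.098, z .028, pitch 12.1
Rg=Rz(BY)*R.from_euler('y',12.1,degrees=True); mid=BC+Rz(BY).apply([.098,0,.028])-Rg.apply([.12,0,-.004]); off=Rg.inv().apply(s["tool_pos"]-mid); print("off",off)
off[1]=0
for w in [(.1,.030,12.3),(.106,.030,12.5),(.113,.030,12.5),(.12,.030,12.3),(.122,.030,10),(.1245,.030,8)]:
    p,Rt=boxgrid(*w,off=off,s=1,kind="fin"); print(w,row(p,Rt).tolist())
```

```text
10.95 [0.4432 0.2554 0.1166] 0.09814441891799568 [ 0.2999 -0.9848  4.9489] [-0.1033  0.0436 -0.1061]
off [-0.0859 -0.      0.0425]
(0.1, 0.03, 12.3) [-0.0028, 0.0, -0.0052, 0.0002, 0.0014, 0.0]
(0.106, 0.03, 12.5) [-0.0129, 0.0, -0.0084, 0.0002, 0.0025, 0.0]
(0.113, 0.03, 12.5) [-0.0243, 0.0, -0.0109, 0.0002, 0.0025, 0.0]
(0.12, 0.03, 12.3) [-0.0354, 0.0, -0.0121, 0.0002, 0.0014, 0.0]
(0.122, 0.03, 10) [-0.0358, 0.0, 0.001, 0.0003, -0.0114, 0.0]
(0.1245, 0.03, 8) [-0.0378, 0.0, 0.0122, 0.0003, -0.0225, 0.0]
```

Call:
play_rows(commands=[[[-0.003,0,-0.005,0,0.0014,0,1],[-0.008,0,-0.007,0,0.002,0,1],[-0.013,0,-0.0084,0,0.0025,0,1],[-0.019,0,-0.01,0,0.0025,0,1],[-0.0243,0,-0.011,0,0.0025,0,1],[-0.03,0,-0.0115,0,0.002,0,1],[-0.0354,0,-0.012,0,0.0014,0,1],[-0.0354,0,-0.012,0,0.0014,0,1]]])

```text
time: 11.75
tool_pos: [0.4647, 0.2611, 0.1186]
tcp_rot: [0.385, -2.903, 0.041]
wrist_force: [-0.8, 0.9, -2.8]
width: 0.099
grip_force: 97.3
```

Run:
```python
from h import *
s=bot.read_state(); print(s["time"],s["tool_pos"],s["width"],s["wrist_force"],s["torque"])
Rg=R.from_rotvec(s["tcp_rot"])*grid2tool(1,"fin").inv();off=np.array([-.0859,0,.0425])
mid=s["tool_pos"]-Rg.apply(off); print("inbox",Rz(-BY).apply(mid+Rg.apply([[.12,0,-.004],[-.12,0,-.004]])-BC),(Rz(-BY)*Rg).as_euler('zyx',degrees=True))
P=BC+Rz(BY).apply(Rz(-BY).apply(mid+Rg.apply([[-.12,0,.004],[-.12,-.065,.004],[-.12,.065,.004]])-BC)); print(proj("scene",P))
for w in [(.122,.030,10.5),(.1235,.030,9),(.1235,.030,7),(.1235,.03,5),(.1235,.03,2.5),(.1235,.0295,0.5)]:
    p,Rt=boxgrid(*w,off=off,s=1,kind="fin"); print(w,row(p,Rt).tolist())
cv2.imwrite("pics/s7.png",bot.read_camera("scene"))
```

```text
11.75 [0.4647 0.2611 0.1186] 0.09851976436370116 [-0.7557  0.8543 -2.7572] [ 0.0194  0.006  -0.0087]
inbox [[ 0.12   -0.0001  0.0292]
 [-0.1145 -0.0001  0.0804]] [-0.0005 12.3306  0.0349]
[[262.0695 187.7152]
 [281.4866 191.212 ]
 [243.3117 184.3376]]
(0.122, 0.03, 10.5) [-0.0007, 0.0002, 0.009, 0.0002, -0.0102, 0.0]
(0.1235, 0.03, 9) [-0.0015, 0.0002, 0.0175, 0.0002, -0.0185, 0.0]
(0.1235, 0.03, 7) [0.0003, 0.0002, 0.0296, 0.0002, -0.0296, 0.0]
(0.1235, 0.03, 5) [0.0016, 0.0002, 0.0418, 0.0002, -0.0407, 0.0]
(0.1235, 0.03, 2.5) [0.0027, 0.0001, 0.0572, 0.0002, -0.0546, 0.0]
(0.1235, 0.0295, 0.5) [0.003, 0.0001, 0.0702, 0.0002, -0.0657, 0.0]
```

Call:
play_rows(commands=[[[-0.0007,0,0.0045,0,-0.005,0,1],[-0.0007,0,0.009,0,-0.01,0,1],[-0.0015,0,0.0135,0,-0.0145,0,1],[-0.0015,0,0.0175,0,-0.0185,0,1],[-0.0005,0,0.0235,0,-0.024,0,1],[-0.0005,0,0.0235,0,-0.024,0,1]]])

```text
time: 12.4
tool_pos: [0.4606, 0.2601, 0.1043]
tcp_rot: [0.395, -2.976, 0.027]
wrist_force: [-0.5, 0.9, -2.8]
width: 0.105
grip_force: 97.4
```

```bash
cat > st.py <<'E'
from h import *
s=bot.read_state(); print(s["time"],s["tool_pos"],s["width"],s["wrist_force"],s["torque"])
Rg=R.from_rotvec(s["tcp_rot"])*grid2tool(1,"fin").inv();off=np.array([-.0859,0,.0425])
mid=s["tool_pos"]-Rg.apply(off); print("inbox",Rz(-BY).apply(mid+Rg.apply([[.12,0,-.004],[-.12,0,-.004]])-BC),(Rz(-BY)*Rg).as_euler('zyx',degrees=True))
import sys
for w in eval(sys.argv[1]):
    p,Rt=boxgrid(*w,off=off,s=1,kind="fin"); print(w,row(p,Rt).tolist())
E
python3 st.py "[(.1235,.030,7),(.1235,.03,5),(.1235,.03,2.5),(.1235,.0295,0.5),(.1235,.028,0)]"
```

```text
12.4 [0.4606 0.2601 0.1043] 0.10536106589656108 [-0.5485  0.8528 -2.795 ] [-0.0004  0.13   -0.012 ]
inbox [[ 0.1218  0.0001  0.0294]
 [-0.1158 -0.      0.063 ]] [0.0117 8.0673 0.0337]
(0.1235, 0.03, 7) [-0.0013, 0.0, 0.005, 0.0002, -0.0059, 0.0001]
(0.1235, 0.03, 5) [0.001, 0.0, 0.017, 0.0002, -0.017, 0.0001]
(0.1235, 0.03, 2.5) [0.0032, 0.0, 0.0322, 0.0002, -0.0309, 0.0001]
(0.1235, 0.0295, 0.5) [0.0044, 0.0, 0.0452, 0.0002, -0.042, 0.0001]
(0.1235, 0.028, 0) [0.0043, 0.0, 0.0508, 0.0002, -0.0448, 0.0001]
```

Call:
play_rows(commands=[[[-0.0013,0,0.005,0,-0.006,0,1],[0.001,0,0.017,0,-0.017,0,1],[0.002,0,0.025,0,-0.024,0,1],[0.0032,0,0.032,0,-0.031,0,1],[0.004,0,0.039,0,-0.037,0,1],[0.0044,0,0.045,0,-0.042,0,1],[0.0044,0,0.05,0,-0.0448,0,1],[0.0044,0,0.05,0,-0.0448,0,1]]])

```text
time: 13.2
tool_pos: [0.4547, 0.2585, 0.0752]
tcp_rot: [-0.413, 3.114, 0.001]
wrist_force: [-0.3, -0.3, -1.6]
width: 0.105
grip_force: 97.4
```

```bash
python3 st.py "[(.1235,.028,0),(.1235,.026,0),(.117,.027,0),(.1075,.027,0),(.1055,.027,0)]"
```

```text
13.2 [0.4547 0.2585 0.0752] 0.10492179735163094 [-0.2871 -0.2828 -1.6441] [-0.0764  0.1676 -0.0181]
inbox [[ 0.1243  0.0001  0.0287]
 [-0.1157  0.      0.0286]] [ 0.0118 -0.019   0.0345]
(0.1235, 0.028, 0) [0.0012, 0.0, 0.0011, 0.0002, 0.0001, 0.0001]
(0.1235, 0.026, 0) [0.0012, 0.0, 0.0044, 0.0002, 0.0001, 0.0001]
(0.117, 0.027, 0) [0.0121, 0.0, 0.0028, 0.0002, 0.0001, 0.0001]
(0.1075, 0.027, 0) [0.0279, 0.0, 0.0028, 0.0002, 0.0001, 0.0001]
(0.1055, 0.027, 0) [0.0312, 0.0, 0.0028, 0.0002, 0.0001, 0.0001]
```

Nearly flat. I'll press lightly to seat it, then draw it forward.

Call:
play_rows(commands=[[[0,0,0.002,0,0,0,1],[0,0,0.003,0,0,0,1],[0,0,0.003,0,0,0,1],[0.006,0,0.003,0,0,0,1],[0.012,0,0.003,0,0,0,1],[0.018,0,0.003,0,0,0,1],[0.023,0,0.003,0,0,0,1],[0.023,0,0.003,0,0,0,1]]])

```text
time: 14.0
tool_pos: [0.4413, 0.255, 0.0739]
tcp_rot: [-0.413, 3.114, 0.001]
wrist_force: [-1.5, -0.4, 0.8]
width: 0.1
grip_force: 97.7
```

```bash
python3 st.py "[(.1075,.028,0),(.1055,.028,0)]"
```

```text
14.0 [0.4413 0.255  0.0739] 0.09950922240243708 [-1.5128 -0.3929  0.7833] [ 0.0688 -0.1878  0.0188]
inbox [[ 0.1105  0.0001  0.0275]
 [-0.1295  0.0001  0.0274]] [ 0.0112 -0.0354  0.0443]
(0.1075, 0.028, 0) [0.0049, -0.0001, -0.001, 0.0002, 0.0002, 0.0001]
(0.1055, 0.028, 0) [0.0083, -0.0001, -0.001, 0.0002, 0.0002, 0.0001]
```

Call:
play_rows(commands=[[[0.002,0,0.001,0,0,0,1],[0.004,0,0.001,0,0,0,1],[0.006,0,0.001,0,0,0,1],[0.008,0,0.001,0,0,0,1],[0.008,0,0.001,0,0,0,1]]])

```text
time: 14.5
tool_pos: [0.4374, 0.2539, 0.0734]
tcp_rot: [-0.413, 3.113, 0.002]
wrist_force: [1.3, 0.2, 0.3]
width: 0.105
grip_force: 97.8
```

```bash
python3 st.py "[(.1075,.028,0)]"
```

```text
14.5 [0.4374 0.2539 0.0734] 0.1046065812536227 [1.2826 0.1849 0.2724] [ 0.1919 -0.6346  0.0532]
inbox [[ 0.1064  0.0001  0.0271]
 [-0.1336  0.0001  0.0268]] [ 0.0044 -0.0776  0.0496]
(0.1075, 0.028, 0) [-0.0019, -0.0001, -0.0019, 0.0003, 0.0004, 0.0]
```

Call:
play_rows(commands=[[[0.002,0,-0.001,0,0,0,1],[0.004,0,-0.001,0,0,0,1],[0.006,0,-0.001,0,0,0,1],[0.006,0,-0.001,0,0,0,1]]])

```text
time: 14.9
tool_pos: [0.4363, 0.2536, 0.074]
tcp_rot: [-0.411, 3.108, 0.003]
wrist_force: [10.1, 2.4, -7.9]
width: 0.101
grip_force: 97.2
```

```bash
python3 st.py "[(.1075,.028,0)]"
```

```text
14.9 [0.4363 0.2536 0.074 ] 0.10080692081281308 [10.1367  2.3809 -7.8662] [ 0.3388 -1.9173 -0.1727]
inbox [[ 0.1055 -0.      0.0289]
 [-0.1345  0.0001  0.0273]] [-0.015  -0.3961  0.0664]
(0.1075, 0.028, 0) [-0.0038, 0.0, -0.0008, 0.0004, 0.0022, -0.0001]
```

The wall contact is clear: 10 N and the motion has stalled. I'll ease the vertical load, release and withdraw upwards.

Call:
play_rows(commands=[[[-0.001,0,0.002,0,0,0,1],[-0.001,0,0.002,0,0,0,1],[-0.001,0,0.002,0,0,0,0],[-0.001,0,0.002,0,0,0,0],[-0.001,0,0.002,0,0,0,0],[-0.001,0,-0.05,0,0,0,0],[-0.001,0,-0.12,0,0,0,0],[-0.001,0,-0.2,0,0,0,0]]])

```text
time: 15.7
tool_pos: [0.4321, 0.2519, 0.1929]
tcp_rot: [0.412, -3.109, 0.002]
wrist_force: [0.3, 0.1, -0.0]
width: 0.502
grip_force: 0.0
```

Call:
play_rows(commands=[[[-0.08,0.08,-0.05,0,0,0,0],[-0.1,0.16,-0.1,0,0,0,0],[-0.1,0.24,-0.1,0,0,0,0],[-0.1,0.32,-0.1,0,0,0,0],[-0.1,0.4,-0.1,0,0,0,0],[-0.1,0.48,-0.1,0,0,0,0],[-0.1,0.5,-0.1,0,0,0,0],[-0.1,0.5,-0.1,0,0,0,0]]])

```text
time: 16.5
tool_pos: [0.4114, 0.5615, 0.2527]
tcp_rot: [0.419, -3.112, -0.001]
wrist_force: [-0.1, -0.9, 0.0]
width: 0.502
grip_force: 0.0
```

Run:
```python
from h import *
s=bot.read_state();print(s["time"],s["tool_pos"],s["wrist_force"])
t=bot.read_camera("top");c=bot.read_camera("scene")
cv2.imwrite("pics/t9.png",t);cv2.imwrite("pics/s9.png",c)
# sample top view along box x at y=0.03, seen at z=.036: colour profile and white gap
X=np.arange(-.142,.02,.004)
for n,im in(("top",t),("scene",c)):
  for y in(.03,-.03):
    uv=proj(n,BC+Rz(BY).apply(np.c_[X,np.full_like(X,y),np.full_like(X,.036 if n=="top" else .036)])).round().astype(int)
    print(n,y,[f"{int(x*1000)}:{'/'.join(map(str,im[v,u]))}" for x,(u,v) in zip(X,uv)][::2])
  # across
Y=np.arange(-.078,.079,.004)
for x in(-.11,-.02):
    uv=proj("top",BC+Rz(BY).apply(np.c_[np.full_like(Y,x),Y,np.full_like(Y,.036)])).round().astype(int)
    print(x,[f"{int(y*1000)}:{'/'.join(map(str,t[v,u]))}" for y,(u,v) in zip(Y,uv)])
```

```text
16.5 [0.4114 0.5615 0.2527] [-0.1007 -0.943   0.0345]
top 0.03 ['-142:82/126/172', '-133:106/165/211', '-125:109/170/210', '-117:55/93/140', '-109:64/110/168', '-101:61/109/167', '-93:62/109/168', '-85:60/107/167', '-77:60/108/167', '-69:62/109/168', '-61:62/108/167', '-53:61/107/166', '-45:60/107/165', '-37:61/108/167', '-29:60/106/163', '-21:60/106/162', '-13:61/105/160', '-5:62/107/165', '2:61/107/165', '10:62/109/166', '18:92/142/187']
top -0.03 ['-142:104/164/184', '-133:105/164/210', '-125:109/170/211', '-117:61/108/159', '-109:62/110/170', '-101:63/109/168', '-93:63/111/170', '-85:65/113/174', '-77:62/109/167', '-69:64/111/171', '-61:63/111/173', '-53:70/119/177', '-45:63/110/170', '-37:65/113/176', '-29:74/118/173', '-21:62/105/159', '-13:60/106/162', '-5:67/115/177', '2:64/111/171', '10:63/111/172', '18:90/140/185']
scene 0.03 ['-142:111/128/131', '-133:114/133/138', '-125:116/135/137', '-117:116/133/139', '-109:115/133/138', '-101:113/131/133', '-93:122/139/145', '-85:107/134/158', '-77:116/178/231', '-69:112/173/227', '-61:71/116/162', '-53:45/73/110', '-45:39/60/99', '-37
[... 1234 characters left out ...]
.02 ['-78:90/142/186', '-74:68/89/107', '-69:87/130/160', '-65:109/170/212', '-61:66/115/172', '-57:69/121/185', '-53:66/118/183', '-49:68/119/184', '-45:68/119/184', '-41:68/120/182', '-37:68/119/183', '-33:66/118/182', '-29:62/105/159', '-25:58/101/156', '-21:61/106/165', '-17:60/104/160', '-13:59/105/162', '-9:62/106/165', '-5:61/106/163', '-1:61/108/165', '2:62/107/166', '6:60/105/160', '10:62/108/167', '14:61/107/166', '18:61/108/165', '22:62/108/166', '26:62/109/167', '30:60/106/162', '34:63/111/170', '38:66/116/181', '42:67/118/183', '46:67/116/180', '50:69/119/184', '54:67/118/182', '58:65/116/181', '62:68/118/183', '66:110/173/209', '70:109/168/200', '74:82/113/134', '78:73/91/102']
```

Run:
```python
from h import *
from scipy.ndimage import map_coordinates as mc
t0=cv2.imread("pics/top0.png").astype(float);t1=cv2.imread("pics/t9.png").astype(float)
X=np.arange(-.13,.13,.001)
def prof(im,c,yaw,y,z,X):
    uv=proj("top",np.array([c[0],c[1],0])+Rz(yaw).apply(np.c_[X,np.full_like(X,y),np.full_like(X,z)]))
    return np.array([mc(im[...,0],[uv[:,1],uv[:,0]],order=1)])[0]
def runs(X,v,th):
    m=(v>th).astype(int);e=np.flatnonzero(np.diff(m));return [int(round(X[i]*1000)) for i in e]
for y in(-.046,-.023,.0215,.0225,.043,-.05,-.045):
    print(y,"start",runs(X,prof(t0,(.4916,-.02),21,y,.008,X),85),"now(box x)",runs(X,prof(t1,BC[:2],BY,y,.036,X),85))
# bar (red channel, mean over y)
def bar(im,c,yaw,z,X):
    a=[]
    for y in np.arange(-.025,.026,.005):
        uv=proj("top",np.array([c[0],c[1],0])+Rz(yaw).apply(np.c_[X,np.full_like(X,y),np.full_like(X,z)])); a.append(mc(im[...,2],[uv[:,1],uv[:,0]],order=1))
    return np.mean(a,0)
XX=np.arange(-.05,.02,.003)
print("start",list(zip((XX*1000).astype(int),bar(t0,(.4916,-.02),21,.04,XX).astype(int))))
print("now-12.5",list(zip((XX*1000).astype(int),bar(t1,BC[:2],BY,.068,XX-.0125).astype(int))))
```

```text
-0.046 start [-120, 61, 63, 78, 82, 121] now(box x) [-124, -120, -30, -16]
-0.023 start [-119, 121] now(box x) [-124, -118, -30, -16, 48, 52, 66, 71, 84, 90, 103, 109, 121, 127]
0.0215 start [-122, -62, -59, 124] now(box x) [-124, -117, -31, -16, 48, 52, 66, 71, 84, 90, 103, 108, 123, 128]
0.0225 start [-122, -62, -53, 123] now(box x) [-124, -116, -32, -16, 48, 52, 66, 71, 84, 90, 103, 109, 122, 128]
0.043 start [-120, 30, 34, 83, 84, 122] now(box x) [-123, -116, -28, -15, 48, 53, 66, 71, 85, 90, 103, 108, 123, 127]
-0.05 start [-121, 121] now(box x) [-124, -114, -110, -104, -86, -81, -75, -69, -49, -46, -33, -13, -2, 1, 13, 16]
-0.045 start [-120, 44, 46, 61, 65, 78, 84, 97, 99, 121] now(box x) [-125, -120, -30, -16]
start [(np.int64(-50), np.int64(168)), (np.int64(-47), np.int64(166)), (np.int64(-44), np.int64(166)), (np.int64(-40), np.int64(166)), (np.int64(-37), np.int64(166)), (np.int64(-34), np.int64(167)), (np.int64(-31), np.int64(166)), (np.int64(-28), np.int64(164)), (np.int64(-25), np.int64(167)), (np.int64(-22), np.int64(166)), (np.int64(-19), np.int64(166)), (np.int64(-16
[... 454 characters left out ...]
64(164)), (np.int64(-44), np.int64(168)), (np.int64(-40), np.int64(170)), (np.int64(-37), np.int64(168)), (np.int64(-34), np.int64(166)), (np.int64(-31), np.int64(167)), (np.int64(-28), np.int64(169)), (np.int64(-25), np.int64(166)), (np.int64(-22), np.int64(161)), (np.int64(-19), np.int64(152)), (np.int64(-16), np.int64(132)), (np.int64(-13), np.int64(140)), (np.int64(-10), np.int64(161)), (np.int64(-7), np.int64(158)), (np.int64(-4), np.int64(153)), (np.int64(-1), np.int64(156)), (np.int64(1), np.int64(165)), (np.int64(4), np.int64(170)), (np.int64(7), np.int64(168)), (np.int64(10), np.int64(164)), (np.int64(13), np.int64(165)), (np.int64(16), np.int64(169)), (np.int64(19), np.int64(168))]
```

```bash
python3 -c "
from workcell import bot
print(bot.finish_job())"
```

```text
the job is handed in; nothing more can be done
None
```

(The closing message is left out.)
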